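# Gauge drilled brush blocks and sort out the tight ones

## Task

Take the plug gauge from its stand and try it in the hole of each of the three wooden brush blocks on the sloping rack, one after the other from the robot's left to its right, pushing it in along the hole as far as it will go. Move every block whose hole stopped the gauge short to the grey tray, set down upright on its floor, not dropped, and leave any block that took the gauge all the way down where it is. Finish with the gauge back in its stand, upright and fully home, and the paint bottles undisturbed.

Things in the scene. Friction and masses are not known exactly. Their poses are not given: they have to be found in the camera images.
- rack: Fixed wooden rack, footprint 115 x 310 mm, about 120 mm high with its blocks. Origin on the table under its middle; z up, x horizontally to its high rear edge, y along the row (to the robot's left at yaw 0). Its bed slopes 25 degrees, falling towards -x. On it stand three blocks in a row, 85 mm apart.
- rack_bed: The rack's sloping bed (300 x 86 mm, part of the rack). Origin on its surface under the middle block; z square to the bed, y along the row, x up the slope. The blocks lean on a 12 mm high ledge at their -x side and stand between 8 mm high cleats with 2 mm play to each side in y; they lift free along z.
- place_1 (a point): Centre of the hole's mouth on the upper face of the block at the row's left end at the start (largest y). Fixed to the rack, it does not follow the block. z points out of the hole along its axis, leaning 25 degrees from vertical towards the rack's -x; y along the row, x up the slope. The bed is 45 mm below it along z.
- place_2 (a point): The same for the middle block. Blocks: loose plain beech, 40 x 40 x 45 mm (sides along place x and y), about 60 g, alike outside, not tracked; which stands where varies. All have a mouth 16 mm wide and 10 mm deep; on the same axis below it a narrower bore.
- place_3 (a point): The same for the block at the row's right end. In a good block the bore is 12.5 mm wide and ends 37 mm below the mouth, so the gauge goes in 37 mm; in a tight block the bore is narrower than the gauge, which stops on the step about 10 mm below the mouth. How many are good is not told.
- gauge: Loose metal plug gauge, 100 g, in line along its z: from the origin (the tip of the pin) a steel pin 10 mm thick, 45 mm long, bevelled over its first 2 mm; a disc flange 26 mm across from 45 to 49 mm; a square handle 20 x 20 mm from 49 to 111 mm (sides along its x and y); a cap to 114 mm. Starts upright in the stand, flange on the stand's top.
- gauge_tip (a point): Centre of the tip of the gauge's pin (the gauge's origin).
- gauge_grip (a point): Point on the gauge's axis in the handle, 85 mm above its tip: a good place to grip, across two opposite flats.
- stand: Fixed white plastic block 62 x 62 x 52 mm, origin in the middle of its underside, z up, with an upright hole 14.5 mm wide and 48 mm deep in its top. The gauge's pin drops in it until the flange rests on the top (tip 45 mm below the top).
- stand_mouth (a point): Centre of the stand's hole at its top face, 52 mm above the table.
- tray: Fixed grey plastic tray, open on top, 170 mm (its x) by 130 mm (its y) outside, 24 mm high, walls 4 mm, floor 4 mm thick. Origin in the middle of its underside. Empty at the start.
- bottle_1: Small loose paint bottle with a nozzle, dark blue, 44 mm across, 124 mm high, origin under its base. Leave alone.
- bottle_2: Loose paint bottle, light blue, 52 mm across, 149 mm high. Origin under its base. Leave alone.
- bottle_3: Loose white paint bottle, 60 mm across, 163 mm high. Origin under its base. Leave alone.
- jar: Fixed ceramic jar of brushes behind the rack, 76 mm across, 85 mm high, the brushes reach to about 220 mm. Origin under its base.
Things that resemble listed ones, but are neither listed nor needed, are in the scene too. There is more than one size of the gauge; the job needs the largest.

How it is judged:
On the way, in this order (a step that is already met when the one before it is completed fails the run):
1. the gauge is pushed in the hole of the left block as far as it goes (to 30 mm or more in a good block, to the step 10 mm down in a tight one), in line with it within 8 degrees (x of gauge_tip in the frame of place_1 between -0.004 and 0.004 m and y of gauge_tip in the frame of place_1 between -0.004 and 0.004 m and angle between the z axis of gauge and the z axis of place_1, either way round below 0.14 rad and ((distance between block_a_c0 and place_1 below 0.055 m and z of gauge_tip in the frame of place_1 below -0.03 m) or (distance between block_b_c0 and place_1 below 0.055 m and z of gauge_tip in the frame of place_1 below -0.03 m) or (distance between block_c_c0 and place_1 below 0.055 m and z of gauge_tip in the frame of place_1 below -0.008 m))), for 0.1 s.
2. the gauge is pushed in the hole of the middle block as far as it goes (to 30 mm or more in a good block, to the step 10 mm down in a tight one), in line with it within 8 degrees (x of gauge_tip in the frame of place_2 between -0.004 and 0.004 m and y of gauge_tip in the frame of place_2 between -0.004 and 0.004 m and angle between the z axis of gauge and the z axis of place_2, either way round below 0.14 rad and ((distance between block_a_c0 and place_2 below 0.055 m and z of gauge_tip in the frame of place_2 below -0.03 m) or (distance between block_b_c0 and place_2 below 0.055 m and z of gauge_tip in the frame of place_2 below -0.03 m) or (distance between block_c_c0 and place_2 below 0.055 m and z of gauge_tip in the frame of place_2 below -0.008 m))), for 0.1 s.
3. the gauge is pushed in the hole of the right block as far as it goes (to 30 mm or more in a good block, to the step 10 mm down in a tight one), in line with it within 8 degrees (x of gauge_tip in the frame of place_3 between -0.004 and 0.004 m and y of gauge_tip in the frame of place_3 between -0.004 and 0.004 m and angle between the z axis of gauge and the z axis of place_3, either way round below 0.14 rad and ((distance between block_a_c0 and place_3 below 0.055 m and z of gauge_tip in the frame of place_3 below -0.03 m) or (distance between block_b_c0 and place_3 below 0.055 m and z of gauge_tip in the frame of place_3 below -0.03 m) or (distance between block_c_c0 and place_3 below 0.055 m and z of gauge_tip in the frame of place_3 below -0.008 m))), for 0.1 s.
At the end, for the whole second after the job is handed in: The gauge stands upright in the stand, its tip at least 38 mm below the stand's top and at rest; every tight block stands upright (within 6 degrees) on the tray's floor, wholly inside its walls; every good block is within 10 mm of where it was (z of gauge_tip in the frame of stand_mouth below -0.038 m and horizontal distance between gauge_tip and stand_mouth below 0.006 m and angle between gauge's own z axis and vertical below 0.12 rad and linear speed of gauge below 0.01 m/s and distance of each of block_a_c0, block_b_c0 from where it was at the start of the episode below 0.01 m and x of block_c_c0 in the frame of tray between -0.066 and 0.066 m and y of block_c_c0 in the frame of tray between -0.046 and 0.046 m and height (world z) of block_c_c0 below 0.014 m and angle between block_c_c0's own z axis and vertical below 0.1 rad); the robot touches nothing.
It fails at once if a paint bottle is shifted by more than 20 mm or tipped (distance of any of bottle_1, bottle_2, bottle_3 from where it was at the start of the episode above 0.02 m or angle between any of bottle_1, bottle_2, bottle_3's own z axis and vertical above 0.35 rad).
It fails at once if a tight block is let go over the tray while still more than 15 mm above its floor (x of block_c_c0 in the frame of tray between -0.085 and 0.085 m and y of block_c_c0 in the frame of tray between -0.065 and 0.065 m and height (world z) of block_c_c0 above 0.023 m and contact force between the fingers and anything else below 0.01 N).
It also fails if it takes over 72 s, if anything falls off the work surface, if the arm or the gripper's body presses on something with over 40 N, if the wrist force passes 120 N, or if a joint passes its speed limit or range.

## Robot

A 7-joint arm with a two-finger parallel gripper is mounted at the origin on the work surface. World frame = base frame: x ahead of the robot, y to its left, z up, the work surface at z = 0. Lengths are in m, angles in rad, forces in N, time in s.
With the tool pointing down it reaches from about 0.425 to 0.925 m from the base axis. Payload 6.8 kg.
Tool frame: the origin (TCP) lies between the finger pads; the fingertips stand 19 mm ahead of it and the grasp point (between the pads) is the TCP; z points along the fingers, y is the line along which they close (so a half turn about z gives the same grasp; the last joint's range is limited). The gripper opens to 88 mm and grips with 3 to 60 N. Pads are 20 mm wide; open, the fingers measure 115 mm over their backs; the gripper's body (75 mm by 178 mm) begins 61 mm behind the grasp point.
Start: joints at [1.113, 0.477, 0.022, 1.555, -0.011, 1.109, -0.083], TCP at [0.231, -0.634, 0.242] pointing down, gripper open.
Joint ranges: [-2.96, 2.96], [-0.34, 2.1], [-1.41, 1.46], [0.24, 2.44], [-1.37, 4.51], [0.17, 1.92], [-2.96, 2.96]. Speed limits (rad/s): [2.39, 2.39, 3.14, 3.14, 3.14, 3.14, 3.14].

## Interface

Orientations are given as a rotation vector (axis times angle).
In Python, from station import manip gives the robot as it stands.
- The arm moves only by the shell command python3 -m jog 'ROWS' [OPENING]. ROWS is JSON, a list of rows, each an object of numbers: "dx", "dy", "dz": the shift along the tool's x, y, z normalised to -1 to 1, where 1 is 0.5 m; "rx", "ry", "rz": the turn, a rotation vector about the tool's x, y, z normalised to -1 to 1, where 1 is 60 degrees. In form: [{"dx": .., "dy": .., "dz": .., "rx": .., "ry": .., "rz": ..}, ...]. A call has 1 to 8 rows; each row is the pose to reach, as a shift and turn from the pose commanded when the call began, along the tool's axes at that moment; what a row does not reach only later rows make up. A row lasts 1/10 s, in which the tool goes at most 50 mm and 8.59 degrees, less where a joint would pass 70% of its speed; a pose out of reach is approached as far as the arm can. A call with a number of a shift or a turn outside -1 to 1 is refused whole. A call with a gripper value outside its range is refused whole. OPENING is the opening in per cent of the stroke, from 0 (shut) to 100 (fully open), set as the call begins (- or left out, the last holds). The fingers move at their own pace and stop on an object; the grip force is fixed at half the most. Time passes only in rows, so rows that repeat a pose let the fingers close. It gives the time, the measured TCP pose, the force, the opening and the grip force at its end, in the units of the state.
- manip.read_state(): the state, without advancing time (a new reading comes with each control period).
- manip.capture(name): name is "scene" or "top"; returns (picture, depth): 420x560x3 uint8, red, green, blue; 420x560 float32, m along the optical axis (not along the pixel's ray), 0 where there is no reading.
- manip.camera_info(name): a dict with "fx", "fy", "cx", "cy" (pixels), "k1" (the pictures are not rectified: a ray, as slopes to the right and down, at radius r is drawn at 1 + k1 r^2 times it, then the intrinsics apply), "R" (3x3) and "t" (3): a world point X has camera coordinates R X + t. Camera axes: x right, y down, z forward; pixel columns grow to the right and rows downward; lengths in m; the calibration is good to about 2 mm. A picture is of the moment at which its call begins. camera_info takes no time and is no camera call.
- manip.job_done(): hands the job in; it is judged then, once.
The state is a dict: "time_s": time; "q": joint angles; "joint_vel": joint speeds; "tau": joint torques, N m; "ee_pos": TCP position; "ee_rot": TCP orientation; "wrist_force": force on the tool from outside, world axes, zero at the start; "ft_torque": the same for the moment, N m; "gripper_width": finger opening in m; "finger_force": force on a finger pad.
Only numpy, scipy, OpenCV 4.12 (cv2) and the standard library are available. Lean on these libraries where they do the work, as an engineer would, in place of code of your own. Each camera call takes 0.05 s, during which the arm holds its last target. There are 200 camera calls.

## Working session

There is one attempt and no reset: what is moved stays moved. The work goes in short steps, Python scripts to look and compute and a shell command to move; the robot and the scene stay as the last step left them, time stands still between calls to the robot, and variables do not carry over. Pictures are saved under pics/ and viewed, at most 10 in all, crops included, and the job is handed in when it is done.

```bash
ls; mkdir -p pics; cat > h.py <<'E'
import numpy as np,cv2
from station import manip
from scipy.spatial.transform import Rotation as Ro
def snap(n):
    p,d=manip.capture(n); np.savez(f'/tmp/{n}.npz',p=p,d=d); return p,d
def load(n):
    z=np.load(f'/tmp/{n}.npz'); return z['p'],z['d']
def K(n):
    c=manip.camera_info(n); return c,np.array([[c['fx'],0,c['cx']],[0,c['fy'],c['cy']],[0,0,1.]]),np.array([c['k1'],0,0,0.]),np.array(c['R']),np.array(c['t'])
def slopes(n,uv):
    c,k,di,R,t=K(n); return cv2.undistortPoints(np.array(uv,float).reshape(-1,1,2),k,di)[:,0]
def onz(n,uv,z):
    c,k,di,R,t=K(n); s=slopes(n,uv); r=np.c_[s,np.ones(len(s))]@R; o=-R.T@t
    z=np.broadcast_to(z,len(r)); return o+r*((z-o[2])/r[:,2])[:,None]
def cloud(n,d):
    c,k,di,R,t=K(n); v,u=np.mgrid[:d.shape[0],:d.shape[1]]
    s=slopes(n,np.c_[u.ravel(),v.ravel()]); X=np.c_[s,np.ones(len(s))]*d.reshape(-1,1)
    W=(X-t)@R; W[d.ravel()==0]=np.nan; return W.reshape(*d.shape,3)
def proj(n,X):
    c,k,di,R,t=K(n); return cv2.projectPoints(np.array(X,float).reshape(-1,1,3),cv2.Rodrigues(R)[0],t,k,di)[0][:,0]
E
python3 - <<'E'
from h import *
for n in('scene','top'):
    p,d=snap(n); cv2.imwrite(f'pics/{n}0.png',cv2.resize(p[...,::-1],(784,588)))
    c=manip.camera_info(n); print(n,c['fx'],c['k1'],-np.array(c['R']).T@c['t'],np.array(c['R'])[2],(d>0).mean())
print(manip.read_state())
E
```

```text
pics
scene 404.93912334423754 -0.04396876628629222 [ 1.1439208  -0.55320382  0.72025455] [-0.55684268  0.53411284 -0.63612082] 0.9959906462585034
top 452.3019037205705 -0.1510271977063298 [ 0.46225317 -0.03749773  1.18727326] [ 0.13103808  0.00198661 -0.99137534] 0.9958843537414966
{'time_s': 0.1, 'q': array([ 1.1129037 ,  0.4776862 ,  0.02233959,  1.55635066, -0.01148784,
        1.10930232, -0.0831118 ]), 'joint_vel': array([ 0.00158113, -0.00310699,  0.00015528, -0.00355405,  0.0005935 ,
       -0.00156   ,  0.00065966]), 'tau': array([ 5.23448893e-03, -5.84084702e+01,  1.54076625e+00, -2.73310339e+01,
       -5.41715976e-02,  1.30958113e-02,  6.97620862e-05]), 'ee_pos': array([ 0.23113696, -0.63364342,  0.24080062]), 'ee_rot': array([-3.09211884e+00, -5.46408750e-01,  6.35666880e-04]), 'wrist_force': array([ 0.66517676,  0.4570615 , -0.49802874]), 'ft_torque': array([ 0.00722945, -0.00420812, -0.0196323 ]), 'finger_force': 0.0, 'gripper_width': 0.0875269642053712}
```

View pics/scene0.png

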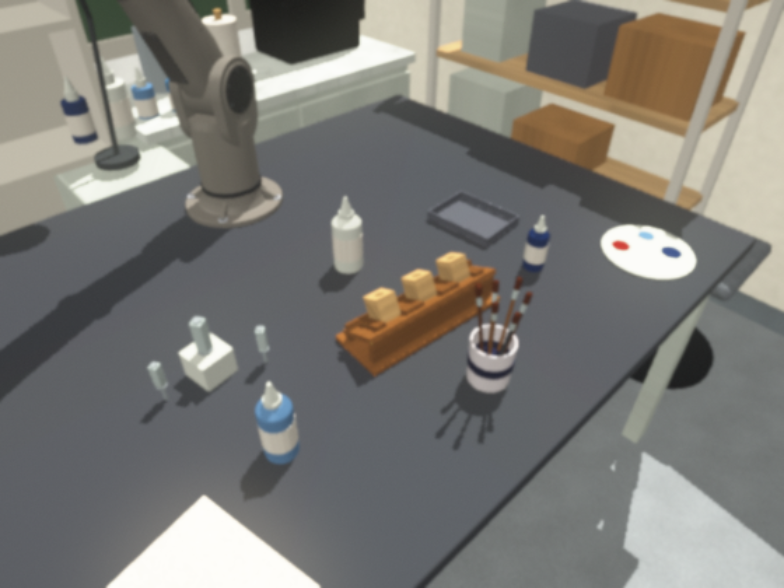

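View pics/top0.png

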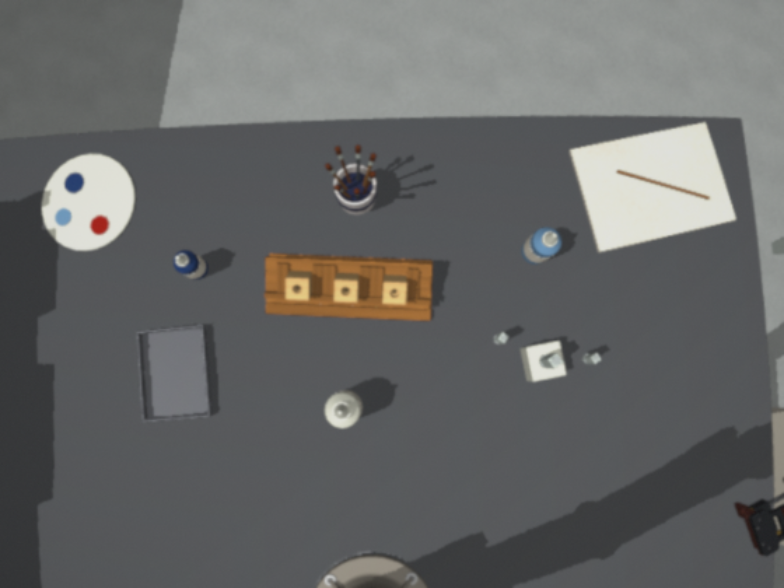

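The scene view shows the gauge in the white stand at (205,355), with two smaller gauges beside it. The blocks are at (382,305), (418,285) and (452,267), and the tray is at (472,218). In the top view the stand is at (545,361), the blocks at (297,289), (346,291) and (395,293), and the tray at (176,372). The white bottle is at (343,410), in front of the rack.

```bash
python3 - <<'E'
from h import *
np.set_printoptions(precision=4,suppress=True)
for n in('top','scene'):
    p,d=load(n); W=cloud(n,d); z=W[...,2]
    h=cv2.cvtColor(p,cv2.COLOR_RGB2HSV).astype(int)
    print(n,'table z',np.nanmedian(z[(abs(W[...,0]-.5)<.25)&(abs(W[...,1])<.3)&(h[...,2]<80)]))
    ctr=lambda u,v:(int(v/1.4),int(u/1.4))
    if n=='top':
        for q in[(297,280),(297,299),(545,372),(176,372),(345,312)]: print(q,h[ctr(*q)],W[ctr(*q)])
    else:
        for q in[(378,300),(418,280),(195,360),(345,370)]: print(q,h[ctr(*q)],W[ctr(*q)])
    # blocks: beech
    m=((h[...,0]>10)&(h[...,0]<28)&(h[...,2]>150)&(h[...,1]<150)&(h[...,1]>50)&(z>.05)&(z<.2)).astype(np.uint8)
    k,l,s,c=cv2.connectedComponentsWithStats(m)
    for i in range(1,k):
        if s[i,4]<80: continue
        P=W[l==i]; P=P[np.isfinite(P).all(1)]
        print('beech',s[i],c[i]*1.4,P.mean(0),np.percentile(P,2,axis=0),np.percentile(P,98,axis=0))
        # normal grouping
        sel=P
        if n=='top':
            # robust plane
            for _ in range(5):
                c0=sel.mean(0); nn=np.linalg.svd(sel-c0)[2][2]; nn*=np.sign(nn[2]); sel=P[abs((P-c0)@nn)<.004]
            print('   plane',c0,nn,len(sel),np.degrees(np.arccos(nn[2])))
    hi=np.isfinite(z)&(z>.015)&(z<.3)&(W[...,0]>.25)&(W[...,0]<1)&(abs(W[...,1])<.55)
    k,l,s,c=cv2.connectedComponentsWithStats(hi.astype(np.uint8))
    for i in range(1,k):
        if s[i,4]<30: continue
        P=W[l==i]; print('obj',c[i]*1.4,s[i,4],np.median(P,0),np.percentile(P,2,axis=0),np.percentile(P,98,axis=0))
E
```

```text
top table z 0.00032144459362069643
(297, 280) [ 19 115 226] [0.615  0.1097 0.1028]
(297, 299) [ 20 116 218] [0.5846 0.1117 0.0909]
(545, 372) [ 33  10 226] [ 0.4451 -0.3253  0.0535]
(176, 372) [107  15 123] [0.4618 0.3581 0.0033]
(345, 312) [ 15 162 154] [0.5673 0.0335 0.0137]
beech [203 198  18  17 278] [296.2309 288.264 ] [0.6022 0.1126 0.0904] [0.5825 0.0922 0.0542] [0.6207 0.1393 0.1058]
   plane [0.6023 0.1071 0.0959] [-0.4635  0.1583  0.8719] 189 29.323659654111832
beech [237 199  19  17 279] [344.7713 290.3921] [0.5958 0.0273 0.0929] [0.5777 0.0069 0.056 ] [0.616  0.0487 0.1054]
   plane [0.5952 0.0276 0.096 ] [-0.4421  0.0397  0.8961] 229 26.35056193327379
beech [272 201  19  17 291] [393.9485 292.5086] [ 0.5898 -0.0582  0.0925] [ 0.5704 -0.0805  0.0553] [ 0.6083 -0.0374  0.1054]
   plane [ 0.5895 -0.0572  0.0961] [-0.4256  0.0188  0.9047] 234 25.215641953497563
obj [353.7926 182.6844] 1031 [0.7899 0.0067 0.0763] [ 0.7518 -0.0279  0.0273] [0.8254 0.0437 0.1967]
obj [627.563  174.2741] 54 [ 0.8185 -0.5245  0.0176] [ 0.8092 -0.5476  0.0154] [ 0.8289 -0.5046  0.0219]
obj [541.25
[... 1751 characters left out ...]
65] 855 [0.4084 0.0256 0.0864] [0.3777 0.009  0.0178] [0.4223 0.0571 0.1531]
obj [536.3196 244.5021] 433 [0.6652 0.3066 0.0664] [0.643  0.2977 0.0175] [0.6795 0.3259 0.1191]
obj [443.1489 316.1737] 5728 [0.6512 0.0011 0.0698] [ 0.5805 -0.118   0.0185] [0.8265 0.156  0.185 ]
obj [205.8898 353.9046] 1076 [ 0.475  -0.3307  0.0525] [ 0.4386 -0.3577  0.0175] [ 0.4979 -0.2937  0.1199]
obj [261.3625 340.7347] 144 [ 0.5113 -0.2464  0.0587] [ 0.5034 -0.2533  0.0171] [ 0.5163 -0.237   0.0818]
obj [157.3937 376.2921] 191 [ 0.4683 -0.4103  0.0593] [ 0.4614 -0.4178  0.019 ] [ 0.4737 -0.4003  0.0832]
obj [275.9862 423.7864] 1188 [ 0.6885 -0.3352  0.0873] [ 0.6619 -0.3532  0.0183] [ 0.6989 -0.3074  0.1408]
```

```bash
cat >> h.py <<'E'
np.set_printoptions(precision=4,suppress=True)
def tri(a,b):
    A=[];B=[]
    for n,uv in(('top',a),('scene',b)):
        c,k,di,R,t=K(n); s=slopes(n,uv)[0]
        for j in(0,1): A.append(R[j]-s[j]*R[2]); B.append(s[j]*t[2]-t[j])
    x,r,_,_=np.linalg.lstsq(np.array(A),np.array(B),rcond=None); return x,np.sqrt(r)
def spots(n):
    "hole centroids in the beech faces"
    p,d=load(n); W=cloud(n,d); h=cv2.cvtColor(p,cv2.COLOR_RGB2HSV).astype(int); z=W[...,2]
    m=((h[...,0]>10)&(h[...,0]<28)&(h[...,2]>150)&(h[...,1]<150)&(h[...,1]>50)&(abs(W[...,0]-.6)<.06)&(abs(W[...,1]-.02)<.16)&(z>.04)).astype(np.uint8)
    k,l,s,c=cv2.connectedComponentsWithStats(m); o=[]
    g=cv2.cvtColor(p,cv2.COLOR_RGB2GRAY).astype(float)
    for i in range(1,k):
        if s[i,4]<80: continue
        x,y,w,hh=s[i,:4]; cx,cy=(x+w/2,y+hh/2)
        P=proj(n,W[l==i][np.isfinite(W[l==i]).all(1)])
        f=g[y:y+hh,x:x+w]; v,u=np.mgrid[y:y+hh,x:x+w]
        # darkest pixel near middle then weighted centroid
        near=np.hypot(u-cx,v-(cy if n=='top' else y+hh*.4))<w*.25; q=np.where(near,f,999); j=np.unravel_index(q.argmin(),q.shape)
        r=np.hypot(u-u[j],v-v[j])<4.6; bg=np.percentile(f[r],80); ww=np.clip(bg-f,0,None)*r
        o.append((float((ww*u).sum()/ww.sum()),float((ww*v).sum()/ww.sum()),round(f[j]),round(bg)))
    return sorted(o)
def pose():
    s=manip.read_state(); return np.array(s['ee_pos']),Ro.from_rotvec(s['ee_rot']),s
def rowto(pos,rot,base=None):
    "jog numbers from the pose now (or base) to pos,rot"
    p,R,_=pose()
    if base: p,R=base
    d=R.inv().apply(np.array(pos)-p)/.5; r=(R.inv()*rot).as_rotvec()/np.radians(60)
    return np.round(np.r_[d,r],4)
def frame(yaw,tilt):
    "tool: x along yaw dir, y to the right, z down, leaned forward by tilt"
    return Ro.from_euler('z',yaw)*Ro.from_euler('y',-tilt)*Ro.from_euler('x',np.pi)
E
python3 - <<'E'
from h import *
a=spots('top');b=spots('scene');print(a,b)
if len(a)==3 and len(b)==3:
    for i in range(3): print(onz('top',[a[i][:2]],.096),tri(a[i][:2],b[2-i][:2]))
p,d=load('top');W=cloud('top',d);z=W[...,2]
near=(abs(W[...,0]-.463)<.06)&(abs(W[...,1]+.325)<.06)
h=cv2.cvtColor(p,cv2.COLOR_RGB2HSV)
m=near&(z>.035)&(z<.07)|(near&(z>.07))
t=near&(abs(z-.0525)<.006)&(h[...,2]>190)
pt=np.argwhere(t)[:,::-1]; X=onz('top',pt,.052)[:,:2]; (c,s,an)=cv2.minAreaRect(X.astype(np.float32)*1000);print('stand',c,s,an)
for n in('top','scene'):
    p,d=load(n);W=cloud(n,d);q=W[(abs(W[...,0]-.463)<.05)&(abs(W[...,1]+.325)<.05)&(W[...,2]>.112)]; 
    print('cap',n,len(q),q.mean(0),q.min(0),q.max(0))
    q=W[(abs(W[...,0]-.463)<.05)&(abs(W[...,1]+.325)<.05)&(W[...,2]>.07)&(W[...,2]<.105)];print('handle',len(q),q.mean(0),q.min(0),q.max(0))
p,d=load('top');W=cloud('top',d)
t=(abs(W[...,0]-.46)<.12)&(abs(W[...,1]-.36)<.1)&(W[...,2]>.013)&(W[...,2]<.04)
X=onz('top',np.argwhere(t)[:,::-1],.024)[:,:2];print('tray',cv2.minAreaRect(X.astype(np.float32)*1000))
# crops for a look
im=np.hstack([cv2.resize(p[225:285,340:440],None,fx=4,fy=4,interpolation=2),cv2.resize(p[170:230,180:280],None,fx=4,fy=4,interpolation=2)])
p,d=load('scene'); im2=np.hstack([cv2.resize(p[215:285,100:200],None,fx=4,fy=4,interpolation=2),cv2.resize(p[170:240,245:345],None,fx=4,fy=4,interpolation=2)])
cv2.imwrite('pics/crops.png',np.vstack([im,im2])[...,::-1])
E
```

```text
[(211.53695565321615, 205.80423491809827, 82, 191), (246.22528833831691, 207.33541221700125, 84, 188), (280.89972299168977, 208.82105263157894, 99, 192)] [(266.5392609699769, 221.01270207852193, 133, 148), (293.8704576976422, 207.05658807212208, 124, 139), (318.2261437908497, 193.29281045751634, 123, 140)]
[[0.6017 0.1119 0.096 ]] (array([0.6019, 0.1121, 0.0682]), array([0.007]))
[[0.5957 0.0272 0.096 ]] (array([0.5965, 0.0257, 0.066 ]), array([0.0062]))
[[ 0.5898 -0.0569  0.096 ]] (array([ 0.5901, -0.0613,  0.0668]), array([0.0069]))
stand (463.57073974609375, -328.0273742675781) (61.47685623168945, 60.71090316772461) 8.567090034484863
cap top 67 [ 0.4638 -0.327   0.1189] [ 0.4525 -0.3382  0.1126] [ 0.4761 -0.3159  0.126 ]
handle 40 [ 0.4644 -0.3213  0.0887] [ 0.4526 -0.3304  0.0713] [ 0.4767 -0.3156  0.105 ]
cap scene 74 [ 0.4679 -0.3263  0.1182] [ 0.4576 -0.3376  0.1122] [ 0.4789 -0.3127  0.1248]
handle 131 [ 0.4702 -0.3277  0.0876] [ 0.4601 -0.3379  0.0701] [ 0.4788 -0.3126  0.1043]
tray ((458.4248352050781, 355.78955078125), (171.8746337890625, 133.00257873535156), 3.792586326599121)
```

View pics/crops.png

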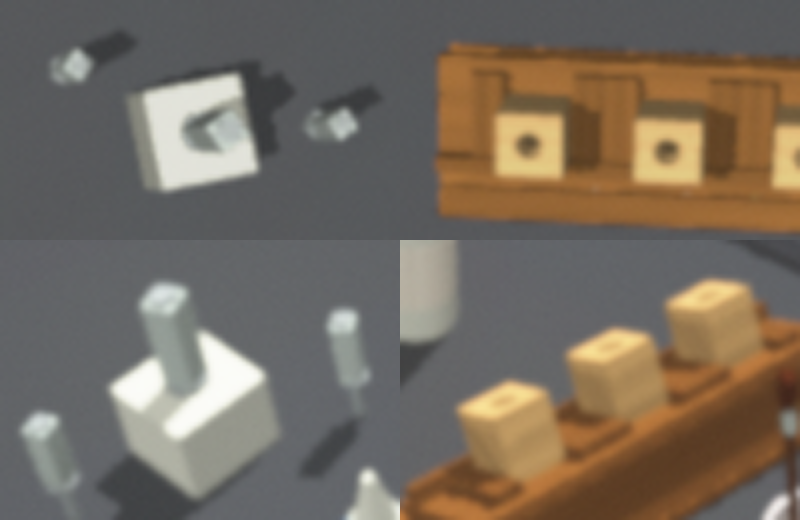

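The crops show the gauge handle in the stand, turned by some 25–30 degrees. The block holes sit central in their top faces, and the positions match the given sizes. Next I need the handle's yaw and the first move.

```bash
python3 - <<'E'
from h import *
for n in('top','scene'):
    p,d=load(n);W=cloud(n,d);g=cv2.cvtColor(p,cv2.COLOR_RGB2GRAY)
    near=(abs(W[...,0]-.465)<.03)&(abs(W[...,1]+.327)<.03)
    for zc in(.114,.117):
        m=near&(W[...,2]>zc); X=onz(n,np.argwhere(m)[:,::-1],.121)[:,:2]
        r=cv2.minAreaRect(X.astype(np.float32)*1000); print(n,zc,m.sum(),X.mean(0),r)
        C=np.cov((X-X.mean(0)).T); 
        q=X-X.mean(0); th=np.arctan2(q[:,1],q[:,0]);rr=np.hypot(*q.T)
        print('   4-fold yaw',np.degrees(np.angle(-(rr**4*np.exp(4j*th)).sum()))/4)
for y in (8.6,20,30): print(y,rowto([.4637,-.3275,.2],frame(np.radians(y),0)))
E
```

```text
top 0.114 63 [ 0.4641 -0.327 ] ((463.9493103027344, -327.3644104003906), (19.021753311157227, 19.36807632446289), 30.691953659057617)
   4-fold yaw 31.591995343081074
top 0.117 53 [ 0.4643 -0.3275] ((464.4477844238281, -327.8687744140625), (18.55455780029297, 17.466035842895508), 28.84815788269043)
   4-fold yaw 26.80274712534034
scene 0.114 65 [ 0.4699 -0.3271] ((469.4736633300781, -327.4306945800781), (20.64196014404297, 22.82128143310547), 41.646854400634766)
   4-fold yaw 35.71139058325954
scene 0.117 50 [ 0.4681 -0.3259] ((467.7814636230469, -325.86187744140625), (18.47930335998535, 19.522205352783203), 28.790494918823242)
   4-fold yaw 31.48978022464529
8.6 [ 0.6468 -0.4157  0.0822 -0.0015  0.0003  0.1907]
20 [ 0.6468 -0.4157  0.0822 -0.0015  0.0001  0.0007]
30 [ 0.6468 -0.4157  0.0822 -0.0015 -0.     -0.166 ]
```

```bash
python3 -m jog '[{"dx":0.65,"dy":-0.416,"dz":0.08,"rz":-0.166},{"dx":0.65,"dy":-0.416,"dz":0.08,"rz":-0.166},{"dx":0.65,"dy":-0.416,"dz":0.08,"rz":-0.166},{"dx":0.65,"dy":-0.416,"dz":0.08,"rz":-0.166},{"dx":0.65,"dy":-0.416,"dz":0.08,"rz":-0.166},{"dx":0.65,"dy":-0.416,"dz":0.08,"rz":-0.166},{"dx":0.65,"dy":-0.416,"dz":0.08,"rz":-0.166},{"dx":0.65,"dy":-0.416,"dz":0.08,"rz":-0.166}]' 100
python3 -m jog '[{},{},{}]'
python3 - <<'E'
from h import *
print(rowto([.465,-.327,.2],frame(np.radians(30),0)))
print(rowto([.465,-.327,.092],frame(np.radians(30),0)))
print(pose()[2]['q'])
E
```

```text
[ 0.6496 -0.4157  0.0822 -0.0015 -0.     -0.166 ]
[ 0.6496 -0.4154  0.2982 -0.0015 -0.     -0.166 ]
[ 1.1129  0.4777  0.0223  1.5564 -0.0115  1.1093 -0.0831]$[0]: bad value
$[0]: bad value
```

```bash
python3 -m jog '[{"dx":0.65,"dy":-0.416,"dz":0.08,"rx":0,"ry":0,"rz":-0.166},{"dx":0.65,"dy":-0.416,"dz":0.08,"rx":0,"ry":0,"rz":-0.166},{"dx":0.65,"dy":-0.416,"dz":0.08,"rx":0,"ry":0,"rz":-0.166},{"dx":0.65,"dy":-0.416,"dz":0.08,"rx":0,"ry":0,"rz":-0.166},{"dx":0.65,"dy":-0.416,"dz":0.08,"rx":0,"ry":0,"rz":-0.166},{"dx":0.65,"dy":-0.416,"dz":0.08,"rx":0,"ry":0,"rz":-0.166},{"dx":0.65,"dy":-0.416,"dz":0.08,"rx":0,"ry":0,"rz":-0.166},{"dx":0.65,"dy":-0.416,"dz":0.08,"rx":0,"ry":0,"rz":-0.166}]' 100
python3 -m jog '[{"dx":0,"dy":0,"dz":0,"rx":0,"ry":0,"rz":0},{"dx":0,"dy":0,"dz":0,"rx":0,"ry":0,"rz":0}]'
python3 - <<'E'
from h import *
print(rowto([.465,-.327,.2],frame(np.radians(30),0)))
print(rowto([.465,-.327,.092],frame(np.radians(30),0)))
print(pose()[2])
E
```

```text
time_s: 0.9
ee_pos: [0.4669, -0.324, 0.2012]
ee_rot: [-3.032, -0.817, -0.0]
wrist_force: [-0.4, 0.5, -0.3]
gripper_width: 0.0878
finger_force: 0.0
time_s: 1.1
ee_pos: [0.4656, -0.3265, 0.2013]
ee_rot: [-3.033, -0.817, 0.001]
wrist_force: [-0.4, -0.3, 0.3]
gripper_width: 0.0879
finger_force: 0.0
[-0.0016  0.0003  0.0025 -0.0007  0.0005  0.0023]
[-0.0015  0.0005  0.2185 -0.0007  0.0005  0.0023]
{'time_s': 1.1, 'q': array([ 0.6228,  0.3525, -0.1509,  1.8468,  0.064 ,  0.9479, -0.6012]), 'joint_vel': array([ 0.035 , -0.004 ,  0.0385, -0.0045,  0.0033,  0.0024,  0.0038]), 'tau': array([ -2.2424, -47.9514,  -2.2145, -24.7143,  -0.2354,  -0.0676,
        -0.07  ]), 'ee_pos': array([ 0.4656, -0.3265,  0.2013]), 'ee_rot': array([-3.033 , -0.8165,  0.0011]), 'wrist_force': array([-0.394 , -0.2781,  0.3302]), 'ft_torque': array([ 0.0063, -0.0268, -0.0326]), 'finger_force': 0.0, 'gripper_width': 0.0879480707361719}
```

```bash
python3 -m jog '[{"dx":-0.001,"dy":0,"dz":0.1,"rx":0,"ry":0,"rz":0},{"dx":-0.001,"dy":0,"dz":0.18,"rx":0,"ry":0,"rz":0},{"dx":-0.001,"dy":0,"dz":0.218,"rx":0,"ry":0,"rz":0},{"dx":-0.001,"dy":0,"dz":0.218,"rx":0,"ry":0,"rz":0},{"dx":-0.001,"dy":0,"dz":0.218,"rx":0,"ry":0,"rz":0}]'
python3 -m jog '[{"dx":0,"dy":0,"dz":0,"rx":0,"ry":0,"rz":0},{"dx":0,"dy":0,"dz":0,"rx":0,"ry":0,"rz":0},{"dx":0,"dy":0,"dz":0,"rx":0,"ry":0,"rz":0},{"dx":0,"dy":0,"dz":0,"rx":0,"ry":0,"rz":0},{"dx":0,"dy":0,"dz":0,"rx":0,"ry":0,"rz":0},{"dx":0,"dy":0,"dz":0,"rx":0,"ry":0,"rz":0},{"dx":0,"dy":0,"dz":0,"rx":0,"ry":0,"rz":0},{"dx":0,"dy":0,"dz":0,"rx":0,"ry":0,"rz":0}]' 0
```

```text
time_s: 1.6
ee_pos: [0.4643, -0.3291, 0.093]
ee_rot: [3.035, 0.81, -0.001]
wrist_force: [0.2, 0.3, 0.2]
gripper_width: 0.0875
finger_force: 0.0
time_s: 2.4
ee_pos: [0.4649, -0.3276, 0.0926]
ee_rot: [-3.034, -0.813, 0.0]
wrist_force: [0.2, -0.0, 0.1]
gripper_width: 0.0272
finger_force: 0.0
```

```bash
python3 -m jog '[{"dx":0,"dy":0,"dz":0,"rx":0,"ry":0,"rz":0},{"dx":0,"dy":0,"dz":0,"rx":0,"ry":0,"rz":0},{"dx":0,"dy":0,"dz":0,"rx":0,"ry":0,"rz":0},{"dx":0,"dy":0,"dz":0,"rx":0,"ry":0,"rz":0}]' 0
```

```text
time_s: 2.8
ee_pos: [0.4649, -0.3274, 0.0926]
ee_rot: [-3.034, -0.813, 0.0]
wrist_force: [-0.5, 0.9, 0.1]
gripper_width: 0.0201
finger_force: 30.0
```

```bash
python3 -m jog '[{"dx":0,"dy":0,"dz":-0.06,"rx":0,"ry":0,"rz":0},{"dx":0,"dy":0,"dz":-0.14,"rx":0,"ry":0,"rz":0},{"dx":0,"dy":0,"dz":-0.23,"rx":0,"ry":0,"rz":0},{"dx":0,"dy":0,"dz":-0.314,"rx":0,"ry":0,"rz":0},{"dx":0,"dy":0,"dz":-0.314,"rx":0,"ry":0,"rz":0}]'
cat >> h.py <<'E'
PSI=np.radians(-4.0); T25=np.radians(25)
N=Ro.from_euler('z',PSI).apply([-np.sin(T25),0,np.cos(T25)]); XS=Ro.from_euler('z',PSI).apply([np.cos(T25),0,np.sin(T25)]); YS=np.array([-np.sin(PSI),np.cos(PSI),0])
PL={1:np.array([.6017,.1119,.096]),2:np.array([.5957,.0272,.096]),3:np.array([.5898,-.0569,.096])}
RR=frame(PSI,T25)
OFF=-.0006 # gauge axis in tool x
def tcp_for(i,h,off=None):
    "TCP with the gauge tip h above the mouth of place i"
    return PL[i]+(h+.085)*N-RR.apply([OFF if off is None else off,0,0])
E
python3 - <<'E'
from h import *
print(RR.as_matrix(),N)
p,R,s=pose();print(p,s['finger_force'],s['gripper_width'],s['wrist_force'])
B=[.54,.115,.25]; C=tcp_for(1,.02)
print(rowto(B,RR),C,rowto(C,RR),rowto(C,RR,(np.array(B),RR)))
E
```

```text
time_s: 3.3
ee_pos: [0.4678, -0.3295, 0.2559]
ee_rot: [3.027, 0.81, 0.012]
wrist_force: [-0.2, 0.4, -2.3]
gripper_width: 0.0197
finger_force: 30.0
[[ 0.9041 -0.0698  0.4216]
 [-0.0632 -0.9976 -0.0295]
 [ 0.4226  0.     -0.9063]] [-0.4216  0.0295  0.9063]
[ 0.4678 -0.3295  0.2559] 29.997375011444092 0.01972652743133679 [-0.2273  0.3908 -2.3348]
[ 0.5692 -0.698   0.0079 -0.116   0.3967  0.5586] [0.558  0.115  0.1914] [ 0.5997 -0.6812  0.1254 -0.116   0.3967  0.5586] [-0.017  -0.0024  0.1213  0.      0.      0.    ]
```

```bash
python3 -m jog '[{"dx":0.57,"dy":-0.698,"dz":0.008,"rx":-0.116,"ry":0.397,"rz":0.559},{"dx":0.57,"dy":-0.698,"dz":0.008,"rx":-0.116,"ry":0.397,"rz":0.559},{"dx":0.57,"dy":-0.698,"dz":0.008,"rx":-0.116,"ry":0.397,"rz":0.559},{"dx":0.57,"dy":-0.698,"dz":0.008,"rx":-0.116,"ry":0.397,"rz":0.559},{"dx":0.57,"dy":-0.698,"dz":0.008,"rx":-0.116,"ry":0.397,"rz":0.559},{"dx":0.57,"dy":-0.698,"dz":0.008,"rx":-0.116,"ry":0.397,"rz":0.559},{"dx":0.57,"dy":-0.698,"dz":0.008,"rx":-0.116,"ry":0.397,"rz":0.559},{"dx":0.57,"dy":-0.698,"dz":0.008,"rx":-0.116,"ry":0.397,"rz":0.559}]'
python3 - <<'E'
from h import *
C=tcp_for(1,.02)
print(rowto(C,RR),pose()[:1])
E
```

```text
time_s: 4.1
ee_pos: [0.5234, 0.0357, 0.2453]
ee_rot: [3.058, -0.111, 0.662]
wrist_force: [1.0, -0.2, -1.2]
gripper_width: 0.0199
finger_force: 30.0
[ 0.0077 -0.1625  0.1228 -0.0036  0.0095 -0.0032] (array([0.5234, 0.0357, 0.2453]),)
```

```bash
python3 -m jog '[{"dx":0.01,"dy":-0.08,"dz":0,"rx":0,"ry":0,"rz":0},{"dx":0.01,"dy":-0.08,"dz":0,"rx":0,"ry":0,"rz":0},{"dx":0.01,"dy":-0.08,"dz":0,"rx":0,"ry":0,"rz":0},{"dx":0.01,"dy":-0.08,"dz":0,"rx":0,"ry":0,"rz":0}]'
python3 - <<'E'
from h import *
C=tcp_for(1,.02)
print(rowto(C,RR),pose()[:1])
E
```

```text
time_s: 4.5
ee_pos: [0.531, 0.0728, 0.2474]
ee_rot: [3.059, -0.111, 0.66]
wrist_force: [-0.1, -0.8, -1.0]
gripper_width: 0.0198
finger_force: 30.0
[-0.0028 -0.0874  0.1222 -0.0032  0.0109 -0.0033] (array([0.531 , 0.0728, 0.2474]),)
```

```bash
python3 -m jog '[{"dx":-0.003,"dy":-0.087,"dz":0,"rx":-0.003,"ry":0.011,"rz":-0.003},{"dx":-0.003,"dy":-0.087,"dz":0.06,"rx":-0.003,"ry":0.011,"rz":-0.003},{"dx":-0.003,"dy":-0.087,"dz":0.122,"rx":-0.003,"ry":0.011,"rz":-0.003},{"dx":-0.003,"dy":-0.087,"dz":0.122,"rx":-0.003,"ry":0.011,"rz":-0.003},{"dx":-0.003,"dy":-0.087,"dz":0.122,"rx":-0.003,"ry":0.011,"rz":-0.003}]'
python3 - <<'E'
from h import *
C=tcp_for(1,.02)
p,R,s=pose();print(rowto(C,RR),p)
ims=[]
for n in('top','scene'):
    im,d=snap(n); tip=p+R.apply([OFF,0,.085]); u,v=proj(n,[tip])[0]; print(n,u,v,proj(n,[PL[1]]))
    u,v=int(u),int(v); ims.append(cv2.resize(im[v-40:v+40,u-50:u+50],None,fx=4,fy=4,interpolation=2))
cv2.imwrite('pics/t1.png',np.hstack(ims)[...,::-1])
E
```

```text
time_s: 5.0
ee_pos: [0.558, 0.1148, 0.192]
ee_rot: [3.051, -0.108, 0.677]
wrist_force: [-0.3, 0.9, -0.9]
gripper_width: 0.0196
finger_force: 30.0
[-0.0007 -0.0002  0.001  -0.     -0.0001 -0.0006] [0.558  0.1148 0.192 ]
top 210.31169921291342 208.3236932582205 [[211.5478 205.823 ]]
scene 318.93502875888237 177.22581159773836 [[320.7017 184.5429]]
```

View pics/t1.png

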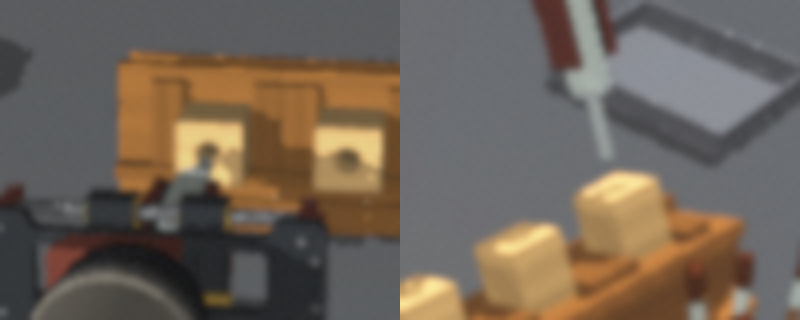

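The top crop shows the pin tip at about (204,161), just short of the hole at (207,150) and in line with it as predicted. In the scene crop the tip, at (608,157), is above the left block. Next I go down by feel.

```bash
python3 -m jog '[{"dx":-0.001,"dy":0,"dz":0.02,"rx":0,"ry":0,"rz":0},{"dx":-0.001,"dy":0,"dz":0.036,"rx":0,"ry":0,"rz":0},{"dx":-0.001,"dy":0,"dz":0.04,"rx":0,"ry":0,"rz":0},{"dx":-0.001,"dy":0,"dz":0.044,"rx":0,"ry":0,"rz":0},{"dx":-0.001,"dy":0,"dz":0.048,"rx":0,"ry":0,"rz":0},{"dx":-0.001,"dy":0,"dz":0.052,"rx":0,"ry":0,"rz":0},{"dx":-0.001,"dy":0,"dz":0.052,"rx":0,"ry":0,"rz":0}]'
cat >> h.py <<'E'
def tip(i,off=None):
    "believed tip in frame of place i (mm), wrist force along place x,y,z"
    p,R,s=pose(); d=p+R.apply([OFF if off is None else off,0,.085])-PL[i]; f=np.array(s['wrist_force'])
    return np.array([d@XS,d@YS,d@N])*1000,np.array([f@XS,f@YS,f@N]),s['ft_torque']
E
python3 -c "
from h import *
print(*tip(1))"
```

```text
time_s: 5.8
ee_pos: [0.5691, 0.1157, 0.1686]
ee_rot: [3.051, -0.105, 0.679]
wrist_force: [-1.1, 0.5, -0.0]
gripper_width: 0.02
finger_force: 30.0
[ 0.5321  1.6881 -5.304 ] [-1.0067  0.4089  0.4316] [ 0.0696  0.524  -0.0067]
```

```bash
python3 -m jog '[{"dx":0,"dy":0,"dz":0.003,"rx":0,"ry":0,"rz":0},{"dx":0,"dy":0,"dz":0.006,"rx":0,"ry":0,"rz":0},{"dx":0,"dy":0,"dz":0.006,"rx":0,"ry":0,"rz":0}]'
python3 -c "
from h import *
print(*tip(1))"
python3 -m jog '[{"dx":0,"dy":0,"dz":0.003,"rx":0,"ry":0,"rz":0},{"dx":0,"dy":0,"dz":0.006,"rx":0,"ry":0,"rz":0},{"dx":0,"dy":0,"dz":0.006,"rx":0,"ry":0,"rz":0}]'
python3 -c "
from h import *
print(*tip(1))"
```

```text
time_s: 6.1
ee_pos: [0.5704, 0.1156, 0.1659]
ee_rot: [3.051, -0.105, 0.679]
wrist_force: [-0.6, -0.9, -1.3]
gripper_width: 0.0197
finger_force: 30.0
[ 0.5313  1.6885 -8.3519] [-0.9839 -0.897  -0.9377] [ 0.1084  0.5222 -0.0081]
time_s: 6.4
ee_pos: [0.5716, 0.1155, 0.1631]
ee_rot: [3.051, -0.105, 0.679]
wrist_force: [1.4, 0.2, -1.1]
gripper_width: 0.0198
finger_force: 30.0
[  0.4707   1.6528 -11.3797] [ 0.7784  0.3406 -1.6225] [0.0285 0.4891 0.0074]
```

```bash
python3 -m jog '[{"dx":0,"dy":0.003,"dz":-0.004,"rx":0,"ry":0,"rz":0},{"dx":0,"dy":0.003,"dz":-0.004,"rx":0,"ry":0,"rz":0},{"dx":0,"dy":0.003,"dz":0.004,"rx":0,"ry":0,"rz":0},{"dx":0,"dy":0.003,"dz":0.008,"rx":0,"ry":0,"rz":0},{"dx":0,"dy":0.003,"dz":0.008,"rx":0,"ry":0,"rz":0}]'
python3 -c "
from h import *
print(*tip(1))"
python3 -m jog '[{"dx":0,"dy":0,"dz":0.005,"rx":0,"ry":0,"rz":0},{"dx":0,"dy":0,"dz":0.01,"rx":0,"ry":0,"rz":0},{"dx":0,"dy":0,"dz":0.01,"rx":0,"ry":0,"rz":0}]'
python3 -c "
from h import *
print(*tip(1))"
```

```text
time_s: 6.9
ee_pos: [0.5731, 0.1139, 0.1592]
ee_rot: [3.051, -0.104, 0.679]
wrist_force: [-0.1, -0.1, -0.2]
gripper_width: 0.0199
finger_force: 30.0
[  0.2217   0.1635 -15.629 ] [-0.2191 -0.0837 -0.1413] [ 0.1719  0.6261 -0.0052]
time_s: 7.2
ee_pos: [0.5753, 0.1138, 0.1548]
ee_rot: [3.051, -0.104, 0.679]
wrist_force: [-0.7, -0.7, -1.3]
gripper_width: 0.0198
finger_force: 30.0
[  0.4059   0.2377 -20.5675] [-1.0867 -0.7051 -0.9043] [0.1222 0.6493 0.0138]
```

```bash
python3 -m jog '[{"dx":0,"dy":0,"dz":0.006,"rx":0,"ry":0,"rz":0},{"dx":0,"dy":0,"dz":0.012,"rx":0,"ry":0,"rz":0},{"dx":0,"dy":0,"dz":0.018,"rx":0,"ry":0,"rz":0},{"dx":0,"dy":0,"dz":0.024,"rx":0,"ry":0,"rz":0},{"dx":0,"dy":0,"dz":0.027,"rx":0,"ry":0,"rz":0},{"dx":0,"dy":0,"dz":0.027,"rx":0,"ry":0,"rz":0}]'
python3 -c "
from h import *
print(*tip(1))"
python3 -m jog '[{"dx":0,"dy":0,"dz":0.003,"rx":0,"ry":0,"rz":0},{"dx":0,"dy":0,"dz":0.006,"rx":0,"ry":0,"rz":0},{"dx":0,"dy":0,"dz":0.006,"rx":0,"ry":0,"rz":0}]'
python3 -c "
from h import *
print(*tip(1))"
```

```text
time_s: 7.8
ee_pos: [0.5811, 0.1133, 0.1427]
ee_rot: [3.051, -0.105, 0.679]
wrist_force: [-0.9, -0.6, -1.5]
gripper_width: 0.0202
finger_force: 30.0
[  0.5503   0.1299 -33.9829] [-1.3446 -0.685  -0.9781] [ 0.0823  0.6002 -0.0016]
time_s: 8.1
ee_pos: [0.5822, 0.1134, 0.1407]
ee_rot: [3.051, -0.105, 0.68]
wrist_force: [-6.0, 0.7, 5.7]
gripper_width: 0.0198
finger_force: 30.0
[  0.8117   0.2362 -36.2499] [-3.0743  0.3054  7.7352] [-0.0513  1.2121 -0.0439]
```

The left block is good: the gauge stopped at about 37 mm. Next is the middle block.

```bash
python3 -m jog '[{"dx":0,"dy":0,"dz":-0.04,"rx":0,"ry":0,"rz":0},{"dx":0,"dy":0,"dz":-0.08,"rx":0,"ry":0,"rz":0},{"dx":0,"dy":0,"dz":-0.11,"rx":0,"ry":0,"rz":0},{"dx":-0.001,"dy":0.08,"dz":-0.11,"rx":0,"ry":0,"rz":0},{"dx":-0.001,"dy":0.17,"dz":-0.11,"rx":0,"ry":0,"rz":0},{"dx":-0.001,"dy":0.17,"dz":-0.11,"rx":0,"ry":0,"rz":0},{"dx":-0.001,"dy":0.17,"dz":-0.11,"rx":0,"ry":0,"rz":0},{"dx":-0.001,"dy":0.17,"dz":-0.11,"rx":0,"ry":0,"rz":0}]'
python3 -c "
from h import *
print(*tip(2),rowto(tcp_for(2,.002),RR))"
```

```text
time_s: 8.9
ee_pos: [0.5532, 0.031, 0.1901]
ee_rot: [3.052, -0.103, 0.681]
wrist_force: [-0.1, -0.1, -2.0]
gripper_width: 0.0199
finger_force: 30.0
[ 0.7129  1.0905 18.2854] [-0.9919 -0.0867 -1.7937] [0.0442 0.4793 0.0183] [-0.001   0.0018  0.0326 -0.0025 -0.0027  0.0015]
```

```bash
python3 -m jog '[{"dx":-0.001,"dy":0.001,"dz":0.016,"rx":-0.002,"ry":-0.002,"rz":0.001},{"dx":-0.001,"dy":0.001,"dz":0.032,"rx":-0.002,"ry":-0.002,"rz":0.001},{"dx":-0.001,"dy":0.001,"dz":0.032,"rx":-0.002,"ry":-0.002,"rz":0.001}]'
python3 -c "
from h import *
print(*tip(2),rowto(tcp_for(2,-.006),RR))"
```

```text
time_s: 9.2
ee_pos: [0.5589, 0.0301, 0.1735]
ee_rot: [3.051, -0.104, 0.673]
wrist_force: [-0.1, 0.3, -1.1]
gripper_width: 0.02
finger_force: 30.0
[-1.528   0.3642  0.8553] [-0.5943  0.2497 -0.8951] [0.0616 0.5541 0.0111] [ 0.0027  0.0007  0.0137 -0.0002  0.0021  0.0014]
```

```bash
python3 -m jog '[{"dx":0.003,"dy":0.0005,"dz":0,"rx":0,"ry":0.002,"rz":0.001},{"dx":0.003,"dy":0.0005,"dz":0.004,"rx":0,"ry":0.002,"rz":0.001},{"dx":0.003,"dy":0.0005,"dz":0.008,"rx":0,"ry":0.002,"rz":0.001},{"dx":0.003,"dy":0.0005,"dz":0.012,"rx":0,"ry":0.002,"rz":0.001},{"dx":0.003,"dy":0.0005,"dz":0.012,"rx":0,"ry":0.002,"rz":0.001}]'
python3 -c "
from h import *
print(*tip(2),rowto(tcp_for(2,-.009),RR))"
python3 -m jog '[{"dx":0,"dy":0,"dz":0.004,"rx":0,"ry":0,"rz":0},{"dx":0,"dy":0,"dz":0.008,"rx":0,"ry":0,"rz":0},{"dx":0,"dy":0,"dz":0.011,"rx":0,"ry":0,"rz":0},{"dx":0,"dy":0,"dz":0.011,"rx":0,"ry":0,"rz":0}]'
python3 -c "
from h import *
print(*tip(2),rowto(tcp_for(2,-.009),RR))"
```

```text
time_s: 9.7
ee_pos: [0.5629, 0.0286, 0.17]
ee_rot: [3.05, -0.109, 0.679]
wrist_force: [0.4, -0.3, -1.1]
gripper_width: 0.0196
finger_force: 30.0
[ 1.0736 -0.9148 -4.0776] [-0.1023 -0.3019 -1.1417] [ 0.0986  0.5241 -0.0001] [-0.0019 -0.0018  0.0098  0.0004 -0.0016 -0.0012]
time_s: 10.1
ee_pos: [0.5652, 0.0286, 0.165]
ee_rot: [3.05, -0.108, 0.679]
wrist_force: [-0.7, -0.9, -2.0]
gripper_width: 0.0203
finger_force: 30.0
[ 1.0892 -0.8025 -9.5853] [-1.4698 -0.9207 -1.54  ] [0.0147 0.5172 0.0412] [-0.0019 -0.0015 -0.0012  0.0003 -0.0016 -0.0011]
```

```bash
python3 -m jog '[{"dx":-0.001,"dy":-0.002,"dz":-0.004,"rx":0,"ry":0,"rz":0},{"dx":-0.001,"dy":-0.002,"dz":-0.002,"rx":0,"ry":0,"rz":0},{"dx":-0.001,"dy":-0.002,"dz":0.002,"rx":0,"ry":0,"rz":0},{"dx":-0.001,"dy":-0.002,"dz":0.006,"rx":0,"ry":0,"rz":0},{"dx":-0.001,"dy":-0.002,"dz":0.006,"rx":0,"ry":0,"rz":0}]'
python3 -c "
from h import *
print(*tip(2),rowto(tcp_for(2,-.009),RR))"
```

```text
time_s: 10.6
ee_pos: [0.566, 0.0295, 0.1619]
ee_rot: [3.05, -0.108, 0.678]
wrist_force: [0.1, 0.1, -1.3]
gripper_width: 0.0203
finger_force: 30.0
[  0.3756   0.1581 -12.7152] [-0.4272  0.1057 -1.1962] [0.1163 0.6031 0.0399] [-0.0005  0.0004 -0.0074  0.0004 -0.0013 -0.001 ]
```

```bash
python3 -m jog '[{"dx":0,"dy":0,"dz":0.008,"rx":0,"ry":0,"rz":0},{"dx":0,"dy":0,"dz":0.016,"rx":0,"ry":0,"rz":0},{"dx":0,"dy":0,"dz":0.016,"rx":0,"ry":0,"rz":0}]'
python3 -c "
from h import *
print(*tip(2),rowto(tcp_for(2,-.009),RR))"
python3 -m jog '[{"dx":0,"dy":0,"dz":0.008,"rx":0,"ry":0,"rz":0},{"dx":0,"dy":0,"dz":0.016,"rx":0,"ry":0,"rz":0},{"dx":0,"dy":0,"dz":0.024,"rx":0,"ry":0,"rz":0},{"dx":0,"dy":0,"dz":0.028,"rx":0,"ry":0,"rz":0},{"dx":0,"dy":0,"dz":0.031,"rx":0,"ry":0,"rz":0},{"dx":0,"dy":0,"dz":0.034,"rx":0,"ry":0,"rz":0},{"dx":0,"dy":0,"dz":0.034,"rx":0,"ry":0,"rz":0}]'
python3 -c "
from h import *
print(*tip(2),rowto(tcp_for(2,-.009),RR))"
```

```text
time_s: 10.9
ee_pos: [0.5695, 0.0292, 0.1544]
ee_rot: [3.05, -0.108, 0.678]
wrist_force: [0.0, 0.6, -1.4]
gripper_width: 0.0197
finger_force: 30.0
[  0.3254   0.1002 -20.9675] [-0.6048  0.6237 -1.2149] [0.1116 0.6125 0.0087] [-0.0004  0.0003 -0.0239  0.0005 -0.0011 -0.0009]
time_s: 11.6
ee_pos: [0.5764, 0.0289, 0.1405]
ee_rot: [3.049, -0.108, 0.68]
wrist_force: [-10.8, 0.3, 13.6]
gripper_width: 0.0197
finger_force: 30.0
[  0.902    0.2849 -36.494 ] [-4.0466 -0.484  16.8866] [0.1609 1.7132 0.0057] [-0.0012  0.0008 -0.055   0.0009 -0.0026 -0.0007]
```

The middle block is good too: bottom contact at about 36.5 mm with 17 N. Next is the right block.

```bash
python3 -m jog '[{"dx":0,"dy":0,"dz":-0.04,"rx":0,"ry":0,"rz":0},{"dx":0,"dy":0,"dz":-0.08,"rx":0,"ry":0,"rz":0},{"dx":0,"dy":0,"dz":-0.11,"rx":0,"ry":0,"rz":0},{"dx":0,"dy":0.08,"dz":-0.11,"rx":0,"ry":0,"rz":0},{"dx":0,"dy":0.17,"dz":-0.11,"rx":0,"ry":0,"rz":0},{"dx":0,"dy":0.17,"dz":-0.11,"rx":0,"ry":0,"rz":0},{"dx":0,"dy":0.17,"dz":-0.1,"rx":0,"ry":0,"rz":0},{"dx":0,"dy":0.17,"dz":-0.08,"rx":0,"ry":0,"rz":0}]'
python3 -m jog '[{"dx":0,"dy":0,"dz":0,"rx":0,"ry":0,"rz":0},{"dx":0,"dy":0,"dz":0,"rx":0,"ry":0,"rz":0}]'
python3 -c "
from h import *
print(*tip(3),rowto(tcp_for(3,-.006),RR))"
```

```text
time_s: 12.4
ee_pos: [0.5547, -0.0543, 0.1764]
ee_rot: [3.049, -0.108, 0.683]
wrist_force: [0.4, 0.0, -0.7]
gripper_width: 0.0198
finger_force: 30.0
time_s: 12.6
ee_pos: [0.554, -0.0532, 0.1757]
ee_rot: [3.051, -0.104, 0.679]
wrist_force: [-0.4, -0.8, -1.9]
gripper_width: 0.0198
finger_force: 30.0
[0.5604 1.2967 2.4254] [-1.0704 -0.7765 -1.5529] [0.0344 0.4945 0.0135] [-0.0009  0.0024  0.0168 -0.001  -0.0015  0.0011]
```

```bash
python3 -m jog '[{"dx":0,"dy":0.003,"dz":0,"rx":0,"ry":0,"rz":0},{"dx":0,"dy":0.003,"dz":0.005,"rx":0,"ry":0,"rz":0},{"dx":0,"dy":0.003,"dz":0.01,"rx":0,"ry":0,"rz":0},{"dx":0,"dy":0.003,"dz":0.015,"rx":0,"ry":0,"rz":0},{"dx":0,"dy":0.003,"dz":0.015,"rx":0,"ry":0,"rz":0}]'
python3 -c "
from h import *
print(*tip(3))"
python3 -m jog '[{"dx":0,"dy":0,"dz":0.004,"rx":0,"ry":0,"rz":0},{"dx":0,"dy":0,"dz":0.008,"rx":0,"ry":0,"rz":0},{"dx":0,"dy":0,"dz":0.008,"rx":0,"ry":0,"rz":0}]'
python3 -c "
from h import *
print(*tip(3))"
python3 -m jog '[{"dx":0,"dy":0,"dz":0.004,"rx":0,"ry":0,"rz":0},{"dx":0,"dy":0,"dz":0.008,"rx":0,"ry":0,"rz":0},{"dx":0,"dy":0,"dz":0.008,"rx":0,"ry":0,"rz":0}]'
python3 -c "
from h import *
print(*tip(3))"
```

```text
time_s: 13.1
ee_pos: [0.5568, -0.0566, 0.1687]
ee_rot: [3.05, -0.108, 0.678]
wrist_force: [-0.0, -1.2, -1.2]
gripper_width: 0.0198
finger_force: 30.0
[ 0.3778 -1.9856 -5.185 ] [-0.4365 -1.175  -1.0699] [ 0.0748  0.5277 -0.0121]
time_s: 13.4
ee_pos: [0.5586, -0.0567, 0.1653]
ee_rot: [3.05, -0.108, 0.679]
wrist_force: [-0.0, 0.4, -1.1]
gripper_width: 0.0202
finger_force: 30.0
[ 0.6862 -2.0223 -9.0283] [-0.5268  0.4263 -1.0139] [ 0.0683  0.492  -0.0066]
time_s: 13.7
ee_pos: [0.561, -0.0568, 0.1642]
ee_rot: [3.047, -0.108, 0.684]
wrist_force: [-15.0, 1.1, 25.9]
gripper_width: 0.0202
finger_force: 30.0
[  2.6206  -2.0409 -11.009 ] [-2.7069  0.0892 29.8239] [ 0.0432  1.4639 -0.0518]
```

It stopped on the step at about 10 mm, but the pin sits 1.5–2 mm off to the right. I'll lift a little, centre it and try again.

```bash
python3 -m jog '[{"dx":0,"dy":0,"dz":-0.008,"rx":0,"ry":0,"rz":0},{"dx":0,"dy":-0.0035,"dz":-0.01,"rx":0,"ry":0,"rz":0},{"dx":0,"dy":-0.0035,"dz":-0.01,"rx":0,"ry":0,"rz":0},{"dx":0,"dy":-0.0035,"dz":-0.01,"rx":0,"ry":0,"rz":0}]'
python3 -c "
from h import *
print(*tip(3))"
python3 -m jog '[{"dx":0,"dy":0,"dz":0.003,"rx":0,"ry":0,"rz":0},{"dx":0,"dy":0,"dz":0.006,"rx":0,"ry":0,"rz":0},{"dx":0,"dy":0,"dz":0.008,"rx":0,"ry":0,"rz":0},{"dx":0,"dy":0,"dz":0.008,"rx":0,"ry":0,"rz":0}]'
python3 -c "
from h import *
print(*tip(3))"
```

```text
time_s: 14.1
ee_pos: [0.5582, -0.0549, 0.1661]
ee_rot: [3.05, -0.108, 0.679]
wrist_force: [-0.2, -1.0, -1.3]
gripper_width: 0.0197
finger_force: 30.0
[ 0.4075 -0.1973 -8.1176] [-0.6515 -1.0211 -1.1233] [ 0.0632  0.4987 -0.0108]
time_s: 14.5
ee_pos: [0.56, -0.0547, 0.1632]
ee_rot: [3.049, -0.108, 0.68]
wrist_force: [-5.8, 1.3, 8.5]
gripper_width: 0.02
finger_force: 30.0
[  0.9597   0.0735 -11.5008] [-1.6898  0.9198 10.1798] [0.2707 0.9501 0.0885]
```

```bash
python3 -m jog '[{"dx":-0.001,"dy":0,"dz":0,"rx":0,"ry":0,"rz":0},{"dx":-0.001,"dy":0.0015,"dz":0.001,"rx":0,"ry":0,"rz":0},{"dx":0,"dy":0.0015,"dz":0.002,"rx":0,"ry":0,"rz":0},{"dx":-0.002,"dy":0.001,"dz":0.002,"rx":0,"ry":0,"rz":0},{"dx":-0.002,"dy":-0.001,"dz":0.002,"rx":0,"ry":0,"rz":0},{"dx":-0.001,"dy":0,"dz":0.002,"rx":0,"ry":0,"rz":0}]'
python3 -c "
from h import *
print(*tip(3))"
```

```text
time_s: 15.1
ee_pos: [0.5602, -0.0547, 0.1629]
ee_rot: [3.049, -0.108, 0.682]
wrist_force: [-12.1, 2.4, 18.1]
gripper_width: 0.0196
finger_force: 30.0
[  1.0632   0.0314 -11.8005] [-3.4149  1.5951 21.5527] [0.5171 1.5437 0.2177]
```

The right block is tight: it stopped at the step again with the pin centred. Next the gauge goes back to the stand.

```bash
python3 -m jog '[{"dx":0,"dy":0,"dz":-0.06,"rx":0,"ry":0,"rz":0},{"dx":0,"dy":0,"dz":-0.12,"rx":0,"ry":0,"rz":0},{"dx":0,"dy":0,"dz":-0.14,"rx":0,"ry":0,"rz":0},{"dx":0,"dy":0,"dz":-0.14,"rx":0,"ry":0,"rz":0}]'
python3 -c "
from h import *
G=frame(np.radians(30),0)
print(rowto([.465,-.327,.205],G),rowto([.465,-.327,.205],G,(pose()[0],RR)))"
```

```text
time_s: 15.5
ee_pos: [0.5307, -0.0533, 0.2265]
ee_rot: [3.048, -0.109, 0.683]
wrist_force: [1.0, -0.5, -1.4]
gripper_width: 0.0198
finger_force: 30.0
[-0.1015  0.5554 -0.0001  0.1258 -0.4085 -0.559 ] [-0.1023  0.5552 -0.0003  0.1236 -0.4043 -0.5575]
```

```bash
python3 -m jog '[{"dx":-0.102,"dy":0.555,"dz":0,"rx":0.125,"ry":-0.406,"rz":-0.558},{"dx":-0.102,"dy":0.555,"dz":0,"rx":0.125,"ry":-0.406,"rz":-0.558},{"dx":-0.102,"dy":0.555,"dz":0,"rx":0.125,"ry":-0.406,"rz":-0.558},{"dx":-0.102,"dy":0.555,"dz":0,"rx":0.125,"ry":-0.406,"rz":-0.558},{"dx":-0.102,"dy":0.555,"dz":0,"rx":0.125,"ry":-0.406,"rz":-0.558},{"dx":-0.102,"dy":0.555,"dz":0,"rx":0.125,"ry":-0.406,"rz":-0.558},{"dx":-0.102,"dy":0.555,"dz":0,"rx":0.125,"ry":-0.406,"rz":-0.558},{"dx":-0.102,"dy":0.555,"dz":0,"rx":0.125,"ry":-0.406,"rz":-0.558}]'
python3 -m jog '[{"dx":0,"dy":0,"dz":0,"rx":0,"ry":0,"rz":0},{"dx":0,"dy":0,"dz":0,"rx":0,"ry":0,"rz":0},{"dx":0,"dy":0,"dz":0,"rx":0,"ry":0,"rz":0}]'
python3 - <<'E'
from h import *
G=frame(np.radians(30),0)
print(rowto([.465,-.3274,.15],G))
p,R,s=pose();ims=[]
for n in('top','scene'):
    im,d=snap(n); u,v=proj(n,[p+R.apply([OFF,0,.085])])[0];print(n,u,v,proj(n,[[.4642,-.3275,.052]]))
    u,v=int(u),int(v); ims.append(cv2.resize(im[v-35:v+45,u-50:u+50],None,fx=4,fy=4,interpolation=2))
cv2.imwrite('pics/t2.png',np.hstack(ims)[...,::-1])
E
```

```text
time_s: 16.3
ee_pos: [0.4626, -0.3313, 0.2008]
ee_rot: [-3.036, -0.801, 0.005]
wrist_force: [-0.1, 0.5, -1.7]
gripper_width: 0.02
finger_force: 30.0
time_s: 16.6
ee_pos: [0.4651, -0.3249, 0.2033]
ee_rot: [-3.033, -0.816, -0.001]
wrist_force: [-0.5, -0.5, -0.6]
gripper_width: 0.0199
finger_force: 30.0
[-0.0028  0.0043  0.1066 -0.0008 -0.0006  0.0018]
top 395.31947626836927 256.903878042686 [[389.331  257.3461]]
scene 140.6865660739954 229.71114430273295 [[145.8198 251.3731]]
```

View pics/t2.png

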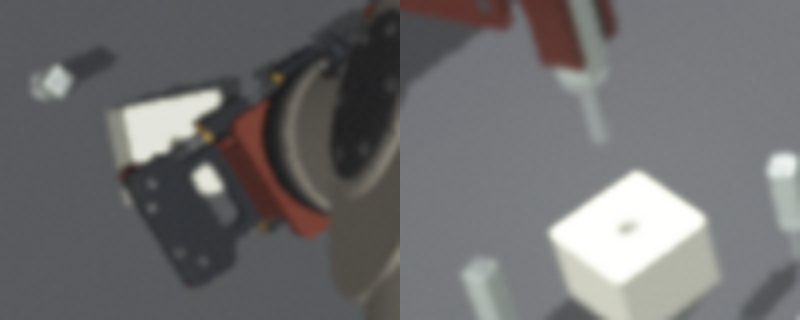

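The scene crop shows the gauge hanging straight, with the tip at (600,140). The empty stand hole is at (628,227), and the top view is hidden by the hand. Since the grasp pose was recorded in the stand, I return to it by feel.

```bash
python3 -m jog '[{"dx":-0.003,"dy":0.004,"dz":0.05,"rx":-0.001,"ry":-0.001,"rz":0.002},{"dx":-0.003,"dy":0.004,"dz":0.1,"rx":-0.001,"ry":-0.001,"rz":0.002},{"dx":-0.003,"dy":0.004,"dz":0.1,"rx":-0.001,"ry":-0.001,"rz":0.002},{"dx":-0.003,"dy":0.004,"dz":0.1,"rx":-0.001,"ry":-0.001,"rz":0.002}]'
python3 -c "
from h import *
G=Ro.from_rotvec([-3.034,-.813,0])
print(rowto([.4649,-.3274,.0926],G))"
```

```text
time_s: 17.1
ee_pos: [0.4644, -0.3284, 0.1537]
ee_rot: [3.035, 0.81, -0.001]
wrist_force: [-0.1, -0.5, -0.9]
gripper_width: 0.0201
finger_force: 30.0
[ 0.002  -0.0013  0.1222  0.0003  0.0008 -0.0018]
```

```bash
python3 -m jog '[{"dx":0.001,"dy":-0.001,"dz":0.02,"rx":0,"ry":0,"rz":-0.001},{"dx":0.001,"dy":-0.001,"dz":0.03,"rx":0,"ry":0,"rz":-0.001},{"dx":0.001,"dy":-0.001,"dz":0.036,"rx":0,"ry":0,"rz":-0.001},{"dx":0.001,"dy":-0.001,"dz":0.042,"rx":0,"ry":0,"rz":-0.001},{"dx":0.001,"dy":-0.001,"dz":0.042,"rx":0,"ry":0,"rz":-0.001}]'
python3 -c "
from h import *
G=Ro.from_rotvec([-3.034,-.813,0])
print(rowto([.4649,-.3274,.0926],G))"
```

```text
time_s: 17.6
ee_pos: [0.4648, -0.3275, 0.1321]
ee_rot: [-3.035, -0.812, -0.0]
wrist_force: [1.4, 2.2, -2.3]
gripper_width: 0.0203
finger_force: 30.0
[ 0.0003 -0.0001  0.0789  0.0003 -0.     -0.001 ]
```

```bash
python3 -m jog '[{"dx":0,"dy":0,"dz":0.02,"rx":0,"ry":0,"rz":0},{"dx":0,"dy":0,"dz":0.04,"rx":0,"ry":0,"rz":0},{"dx":0,"dy":0,"dz":0.06,"rx":0,"ry":0,"rz":0},{"dx":0,"dy":0,"dz":0.07,"rx":0,"ry":0,"rz":0},{"dx":0,"dy":0,"dz":0.075,"rx":0,"ry":0,"rz":0},{"dx":0,"dy":0,"dz":0.075,"rx":0,"ry":0,"rz":0}]'
```

```text
time_s: 18.2
ee_pos: [0.4646, -0.3275, 0.0939]
ee_rot: [-3.034, -0.811, 0.001]
wrist_force: [2.2, 4.7, -4.5]
gripper_width: 0.0201
finger_force: 30.0
```

```bash
python3 -m jog '[{"dx":0,"dy":0,"dz":0.002,"rx":0,"ry":0,"rz":0},{"dx":0,"dy":0,"dz":0.004,"rx":0,"ry":0,"rz":0},{"dx":0,"dy":0,"dz":0.004,"rx":0,"ry":0,"rz":0}]'
```

```text
time_s: 18.5
ee_pos: [0.4648, -0.3276, 0.0926]
ee_rot: [-3.035, -0.812, -0.0]
wrist_force: [1.9, 5.0, 0.4]
gripper_width: 0.0196
finger_force: 30.0
```

```bash
python3 -m jog '[{"dx":0,"dy":0,"dz":0,"rx":0,"ry":0,"rz":0},{"dx":0,"dy":0,"dz":0,"rx":0,"ry":0,"rz":0},{"dx":0,"dy":0,"dz":0,"rx":0,"ry":0,"rz":0},{"dx":0,"dy":0,"dz":0,"rx":0,"ry":0,"rz":0},{"dx":0,"dy":0,"dz":0,"rx":0,"ry":0,"rz":0},{"dx":0,"dy":0,"dz":0,"rx":0,"ry":0,"rz":0}]' 75
python3 -m jog '[{"dx":0,"dy":0,"dz":-0.06,"rx":0,"ry":0,"rz":0},{"dx":0,"dy":0,"dz":-0.12,"rx":0,"ry":0,"rz":0},{"dx":0,"dy":0,"dz":-0.2,"rx":0,"ry":0,"rz":0},{"dx":0,"dy":0,"dz":-0.27,"rx":0,"ry":0,"rz":0},{"dx":0,"dy":0,"dz":-0.27,"rx":0,"ry":0,"rz":0}]'
python3 - <<'E'
from h import *
# block 3: grasp 15 mm below its top; hover 60 mm above top
P3=PL[1]-.17*YS; print(P3)
Hv=P3+.06*N
p,R,s=pose();print(p,rowto(Hv,RR))
E
```

```text
time_s: 19.1
ee_pos: [0.4643, -0.3284, 0.0928]
ee_rot: [3.035, 0.81, -0.001]
wrist_force: [0.5, 0.2, 0.6]
gripper_width: 0.0638
finger_force: 0.0
time_s: 19.6
ee_pos: [0.4671, -0.3294, 0.233]
ee_rot: [3.028, 0.809, 0.008]
wrist_force: [-0.1, 0.4, 0.7]
gripper_width: 0.0658
finger_force: 0.0
[ 0.5898 -0.0577  0.096 ]
[ 0.4671 -0.3294  0.233 ] [ 0.441  -0.3784  0.1636 -0.1165  0.3989  0.5573]
```

```bash
python3 -m jog '[{"dx":0.41,"dy":-0.378,"dz":0.08,"rx":-0.116,"ry":0.399,"rz":0.557},{"dx":0.41,"dy":-0.378,"dz":0.08,"rx":-0.116,"ry":0.399,"rz":0.557},{"dx":0.41,"dy":-0.378,"dz":0.08,"rx":-0.116,"ry":0.399,"rz":0.557},{"dx":0.41,"dy":-0.378,"dz":0.08,"rx":-0.116,"ry":0.399,"rz":0.557},{"dx":0.41,"dy":-0.378,"dz":0.08,"rx":-0.116,"ry":0.399,"rz":0.557},{"dx":0.41,"dy":-0.378,"dz":0.08,"rx":-0.116,"ry":0.399,"rz":0.557},{"dx":0.41,"dy":-0.378,"dz":0.08,"rx":-0.116,"ry":0.399,"rz":0.557},{"dx":0.41,"dy":-0.378,"dz":0.08,"rx":-0.116,"ry":0.399,"rz":0.557}]' 75
python3 -m jog '[{"dx":0,"dy":0,"dz":0,"rx":0,"ry":0,"rz":0},{"dx":0,"dy":0,"dz":0,"rx":0,"ry":0,"rz":0},{"dx":0,"dy":0,"dz":0,"rx":0,"ry":0,"rz":0}]'
python3 - <<'E'
from h import *
P3=PL[1]-.17*YS
print(rowto(P3+.06*N,RR),rowto(P3-.015*N,RR))
# stand / gauge check
for n in('scene',):
    im,d=snap(n);W=cloud(n,d);q=W[(abs(W[...,0]-.466)<.03)&(abs(W[...,1]+.327)<.03)]
    print('gauge top z',np.percentile(q[:,2],97),q[q[:,2]>.114].mean(0))
    u,v=[int(x) for x in proj(n,[P3])[0]]
    cv2.imwrite('pics/t3.png',cv2.resize(im[v-60:v+90,u-160:u+60],None,fx=3,fy=3,interpolation=2)[...,::-1])
E
```

```text
time_s: 20.4
ee_pos: [0.5477, -0.0582, 0.1869]
ee_rot: [3.061, -0.098, 0.665]
wrist_force: [0.2, 1.2, 0.6]
gripper_width: 0.0657
finger_force: 0.0
time_s: 20.7
ee_pos: [0.5477, -0.0638, 0.1876]
ee_rot: [3.058, -0.111, 0.665]
wrist_force: [-0.7, 0.4, 0.7]
gripper_width: 0.0658
finger_force: 0.0
[-0.0014 -0.0177  0.0813 -0.0034  0.0077 -0.0036] [-0.0001 -0.0172  0.2313 -0.0034  0.0077 -0.0036]
gauge top z 0.11933095847405877 [ 0.467  -0.328   0.1189]
```

View pics/t3.png

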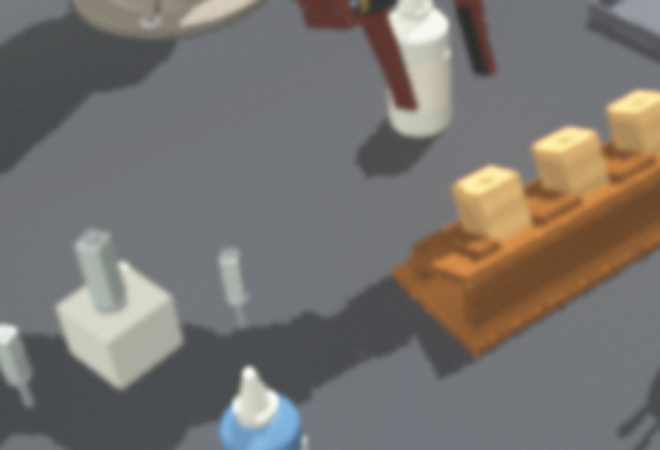

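The gauge is back home, upright in the stand at (98,270). All three blocks are still in place, the right one at (490,203). Next I go down on the right block.

```bash
python3 -m jog '[{"dx":-0.001,"dy":-0.017,"dz":0.04,"rx":-0.003,"ry":0.008,"rz":-0.004},{"dx":-0.001,"dy":-0.017,"dz":0.12,"rx":-0.003,"ry":0.008,"rz":-0.004},{"dx":-0.001,"dy":-0.017,"dz":0.14,"rx":-0.003,"ry":0.008,"rz":-0.004},{"dx":-0.001,"dy":-0.017,"dz":0.14,"rx":-0.003,"ry":0.008,"rz":-0.004},{"dx":-0.001,"dy":-0.017,"dz":0.14,"rx":-0.003,"ry":0.008,"rz":-0.004}]'
python3 -c "
from h import *
P3=PL[1]-.17*YS;print(rowto(P3-.015*N,RR))"
```

```text
time_s: 21.25
ee_pos: [0.577, -0.0558, 0.124]
ee_rot: [3.051, -0.103, 0.677]
wrist_force: [0.2, 0.0, -0.5]
gripper_width: 0.0659
finger_force: 0.0
[-0.0003  0.0021  0.0917 -0.0012 -0.0004  0.0019]
```

```bash
python3 -m jog '[{"dx":0,"dy":0.001,"dz":0.03,"rx":-0.001,"ry":0,"rz":0.001},{"dx":0,"dy":0.001,"dz":0.06,"rx":-0.001,"ry":0,"rz":0.001},{"dx":0,"dy":0.001,"dz":0.08,"rx":-0.001,"ry":0,"rz":0.001},{"dx":0,"dy":0.001,"dz":0.091,"rx":-0.001,"ry":0,"rz":0.001},{"dx":0,"dy":0.001,"dz":0.091,"rx":-0.001,"ry":0,"rz":0.001},{"dx":0,"dy":0.001,"dz":0.091,"rx":-0.001,"ry":0,"rz":0.001}]'
python3 -c "
from h import *
P3=PL[1]-.17*YS;print(rowto(P3-.015*N,RR))"
python3 -m jog '[{"dx":0,"dy":0,"dz":0,"rx":0,"ry":0,"rz":0},{"dx":0,"dy":0,"dz":0,"rx":0,"ry":0,"rz":0},{"dx":0,"dy":0,"dz":0,"rx":0,"ry":0,"rz":0},{"dx":0,"dy":0,"dz":0,"rx":0,"ry":0,"rz":0},{"dx":0,"dy":0,"dz":0,"rx":0,"ry":0,"rz":0},{"dx":0,"dy":0,"dz":0,"rx":0,"ry":0,"rz":0}]' 0
```

```text
time_s: 21.85
ee_pos: [0.5964, -0.0577, 0.0836]
ee_rot: [3.05, -0.106, 0.679]
wrist_force: [0.2, -0.1, -0.0]
gripper_width: 0.0658
finger_force: 0.0
[-0.0015  0.0009  0.002  -0.0002 -0.0018  0.0006]
time_s: 22.45
ee_pos: [0.5963, -0.057, 0.0829]
ee_rot: [3.051, -0.104, 0.678]
wrist_force: [-2.3, -0.2, 5.8]
gripper_width: 0.0397
finger_force: 30.0
```

```bash
python3 -m jog '[{"dx":0,"dy":0,"dz":-0.04,"rx":0,"ry":0,"rz":0},{"dx":0,"dy":0,"dz":-0.1,"rx":0,"ry":0,"rz":0},{"dx":0,"dy":0,"dz":-0.18,"rx":0,"ry":0,"rz":0},{"dx":0,"dy":0,"dz":-0.24,"rx":0,"ry":0,"rz":0},{"dx":0,"dy":0,"dz":-0.24,"rx":0,"ry":0,"rz":0}]'
python3 -c "
from h import *
Tr=frame(np.radians(3.8),0)
print(rowto([.459,.357,.15],Tr))"
```

```text
time_s: 22.95
ee_pos: [0.546, -0.0541, 0.1944]
ee_rot: [3.048, -0.105, 0.684]
wrist_force: [1.1, 0.2, -0.6]
gripper_width: 0.0398
finger_force: 30.0
[-0.2461 -0.8083 -0.0191  0.0297 -0.4209 -0.1272]
```

```bash
python3 -m jog '[{"dx":-0.246,"dy":-0.808,"dz":-0.02,"rx":0.03,"ry":-0.421,"rz":-0.127},{"dx":-0.246,"dy":-0.808,"dz":-0.02,"rx":0.03,"ry":-0.421,"rz":-0.127},{"dx":-0.246,"dy":-0.808,"dz":-0.02,"rx":0.03,"ry":-0.421,"rz":-0.127},{"dx":-0.246,"dy":-0.808,"dz":-0.02,"rx":0.03,"ry":-0.421,"rz":-0.127},{"dx":-0.246,"dy":-0.808,"dz":-0.02,"rx":0.03,"ry":-0.421,"rz":-0.127},{"dx":-0.246,"dy":-0.808,"dz":-0.02,"rx":0.03,"ry":-0.421,"rz":-0.127},{"dx":-0.246,"dy":-0.808,"dz":-0.02,"rx":0.03,"ry":-0.421,"rz":-0.127},{"dx":-0.246,"dy":-0.808,"dz":-0.02,"rx":0.03,"ry":-0.421,"rz":-0.127}]'
python3 -m jog '[{"dx":0,"dy":0,"dz":0,"rx":0,"ry":0,"rz":0},{"dx":0,"dy":0,"dz":0,"rx":0,"ry":0,"rz":0},{"dx":0,"dy":0,"dz":0,"rx":0,"ry":0,"rz":0}]'
python3 - <<'E'
from h import *
Tr=frame(np.radians(3.8),0)
print(rowto([.459,.357,.06],Tr))
n='scene';im,d=snap(n);u,v=[int(x) for x in proj(n,[[.46,.357,.05]])[0]]
cv2.imwrite('pics/t4.png',cv2.resize(im[v-60:v+60,u-80:u+80],None,fx=4,fy=4,interpolation=2)[...,::-1])
E
```

```text
time_s: 23.75
ee_pos: [0.4619, 0.337, 0.1487]
ee_rot: [-3.14, -0.105, 0.008]
wrist_force: [0.5, 0.0, -0.4]
gripper_width: 0.0401
finger_force: 30.0
time_s: 24.05
ee_pos: [0.4629, 0.334, 0.1494]
ee_rot: [3.14, 0.103, -0.008]
wrist_force: [-0.5, -0.1, -0.8]
gripper_width: 0.0402
finger_force: 30.0
[-0.0038 -0.0465  0.1788  0.0001  0.0049 -0.0004]
```

View pics/t4.png

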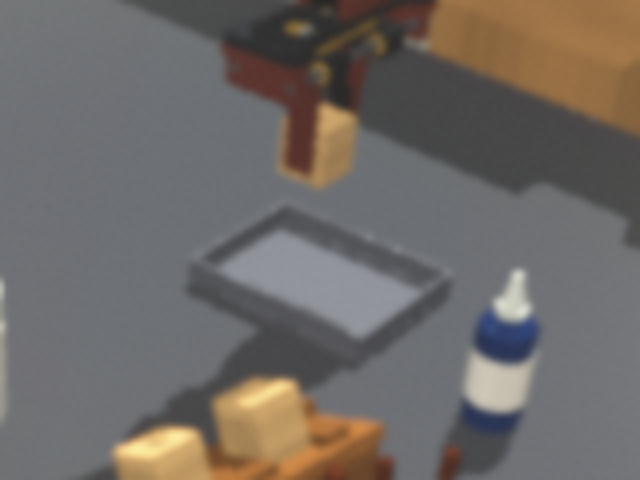

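The picture shows the block held upright at (318,148) above the tray, which is centred at (320,280). The bottle at (500,370) and the two remaining blocks are untouched. Next I lower it.

```bash
python3 -m jog '[{"dx":-0.004,"dy":-0.046,"dz":0.05,"rx":0,"ry":0.005,"rz":0},{"dx":-0.004,"dy":-0.046,"dz":0.1,"rx":0,"ry":0.005,"rz":0},{"dx":-0.004,"dy":-0.046,"dz":0.15,"rx":0,"ry":0.005,"rz":0},{"dx":-0.004,"dy":-0.046,"dz":0.178,"rx":0,"ry":0.005,"rz":0},{"dx":-0.004,"dy":-0.046,"dz":0.178,"rx":0,"ry":0.005,"rz":0},{"dx":-0.004,"dy":-0.046,"dz":0.178,"rx":0,"ry":0.005,"rz":0}]'
python3 -c "
from h import *
Tr=frame(np.radians(3.8),0)
print(rowto([.459,.357,.036],Tr))"
```

```text
time_s: 24.7
ee_pos: [0.4591, 0.358, 0.0622]
ee_rot: [-3.138, -0.104, -0.002]
wrist_force: [-0.2, -0.2, -1.4]
gripper_width: 0.0401
finger_force: 30.0
[-0.0004  0.0022  0.0523 -0.0021 -0.0011 -0.0002]
```

```bash
python3 -m jog '[{"dx":0,"dy":0,"dz":0.02,"rx":-0.001,"ry":-0.001,"rz":0},{"dx":0,"dy":0,"dz":0.04,"rx":-0.001,"ry":-0.001,"rz":0},{"dx":0,"dy":0,"dz":0.05,"rx":-0.001,"ry":-0.001,"rz":0},{"dx":0,"dy":0,"dz":0.053,"rx":-0.001,"ry":-0.001,"rz":0},{"dx":0,"dy":0,"dz":0.053,"rx":-0.001,"ry":-0.001,"rz":0}]'
python3 -m jog '[{"dx":0,"dy":0,"dz":0.002,"rx":0,"ry":0,"rz":0},{"dx":0,"dy":0,"dz":0.004,"rx":0,"ry":0,"rz":0},{"dx":0,"dy":0,"dz":0.004,"rx":0,"ry":0,"rz":0}]'
```

```text
time_s: 25.2
ee_pos: [0.4582, 0.3585, 0.0348]
ee_rot: [-3.139, -0.106, 0.001]
wrist_force: [-0.7, -0.4, -0.9]
gripper_width: 0.0397
finger_force: 30.0
time_s: 25.5
ee_pos: [0.4585, 0.3588, 0.0339]
ee_rot: [-3.139, -0.106, -0.001]
wrist_force: [-2.2, -1.2, 5.6]
gripper_width: 0.0398
finger_force: 30.0
```

It touches the floor with about 6 N. I release it and retreat straight up.

```bash
python3 -m jog '[{"dx":0,"dy":0,"dz":0,"rx":0,"ry":0,"rz":0},{"dx":0,"dy":0,"dz":0,"rx":0,"ry":0,"rz":0},{"dx":0,"dy":0,"dz":0,"rx":0,"ry":0,"rz":0},{"dx":0,"dy":0,"dz":0,"rx":0,"ry":0,"rz":0},{"dx":0,"dy":0,"dz":0,"rx":0,"ry":0,"rz":0}]' 70
python3 -m jog '[{"dx":0,"dy":0,"dz":-0.04,"rx":0,"ry":0,"rz":0},{"dx":0,"dy":0,"dz":-0.12,"rx":0,"ry":0,"rz":0},{"dx":0,"dy":0,"dz":-0.2,"rx":0,"ry":0,"rz":0},{"dx":0,"dy":0,"dz":-0.3,"rx":0,"ry":0,"rz":0},{"dx":0,"dy":0,"dz":-0.38,"rx":0,"ry":0,"rz":0},{"dx":0,"dy":0,"dz":-0.44,"rx":0,"ry":0,"rz":0},{"dx":0,"dy":0,"dz":-0.44,"rx":0,"ry":0,"rz":0},{"dx":0,"dy":0,"dz":-0.44,"rx":0,"ry":0,"rz":0}]'
python3 - <<'E'
from h import *
im,d=snap('scene');W=cloud('scene',d);cv2.imwrite('pics/end.png',cv2.resize(im[...,::-1],(784,588)))
q=W[(abs(W[...,0]-.46)<.05)&(abs(W[...,1]-.357)<.05)&(W[...,2]>.04)&(W[...,2]<.08)];print(len(q),np.percentile(q,[3,50,97],axis=0))
E
```

```text
time_s: 26.0
ee_pos: [0.4584, 0.3585, 0.0331]
ee_rot: [-3.139, -0.106, 0.001]
wrist_force: [0.4, -0.5, 0.1]
gripper_width: 0.0614
finger_force: 0.0
time_s: 26.8
ee_pos: [0.4586, 0.3582, 0.2534]
ee_rot: [-3.139, -0.105, -0.001]
wrist_force: [0.1, 0.4, -1.4]
gripper_width: 0.0616
finger_force: 0.0
127 [[0.4388 0.3384 0.0422]
 [0.4601 0.3588 0.0496]
 [0.4788 0.3803 0.0529]]
```

View pics/end.png

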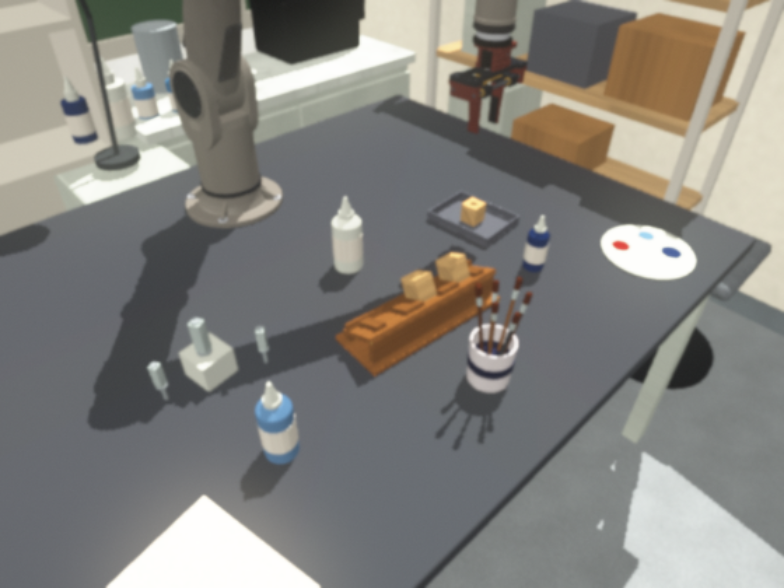

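The tight block stands upright in the tray at (472,212), with its top at 0.05 m. The two good blocks are on the rack at (418,285) and (452,267), the gauge is in its stand at (200,337), and the bottles have not moved.

```bash
python3 -c "
from h import *
print(manip.job_done())"
```

```text
the job is handed in; nothing more can be done
None
```

I handed the job in at about 27 s: the left and middle blocks took the gauge fully and stayed on the rack, the right block was tight and now stands upright in the tray, the gauge is back in its stand, and the bottles are undisturbed; no verdict came back.

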